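# Fasten the format plate and hold the lift-out at the top

## Task

The format plate of the blister nest has just been changed: push its captive wing screw down against its spring and, keeping it pushed, turn it clockwise to its stop, so that the plate is fastened and the screw stays down by itself. Then swing the sprung lift-out lever up by its handle to the cam's highest lift, where its arm stands straight up, so that both trial cards rise out of their wells and lie flat on the lifters, and finish while still holding the lever there, because it swings back when let go. Use the screw and the lever only: leave the cards and the other things on the bench alone.

Things in the scene. Friction and masses are not known exactly. Their poses are not given: they have to be found in the camera images.
- nest: Blister nest bolted to the bench: steel housing, aluminium format plate 160 (x) x 260 (y) mm on top, plate's top 96 mm up. Origin: centre of the underside; at yaw 0 x points away from the robot, y left. Two wells 99 x 59 mm, 7 mm deep, at y = -78 and -4 mm; wing screw at x = 0, y = +85 mm; cam and lever outside the -y side. A foot flange 6 mm high reaches x = +-95 mm.
- wing_grip (a point): Centre of the captive screw's black wing, on its upright axis, 120 mm above the bench while the screw is up; turns and goes down with it. Wing: bar 42 mm long (this point's x), 11 mm thick (y), from 11 mm below to 11 mm above this point, round a boss 20 mm in diameter. Air between wing and plate: 13 mm with the screw up, 3 mm fully pushed.
- screw (a joint): How far the wing screw is pushed down, m: 0 = sprung up, 0.010 = bottom. Spring 3 N at 0, 9 N at the bottom. Unless it is pushed at least 0.007, the T-bar at its foot meets a stop at about 0.5 rad of turn; pushed, it turns on under a ramp, which then keeps it down. Turned home and let go, it stays at about 0.007; otherwise it springs up.
- wing (a joint): Turn of the wing screw, rad, growing clockwise seen from above: 0 to 0.2 at the start (at 0 the wing lies along the nest's x), 1.45 = its stop. Stays where it is left (friction 0.06 N m).
- cam_axis (a point): Where the lever's level turning axis (parallel to the nest's y) crosses the eccentric, 42 mm above the bench, on the nest at x = +50, y = -139 mm. Does not move; its axes are the nest's.
- lever_grip (a point): Middle of the lever's black revolving handle, a level cylinder 22 mm in diameter and 60 mm long (along the nest's y), which spins freely on its spindle: 110 mm from the turning axis, 60 mm farther out (nest's -y) than cam_axis. At rest 42 mm above the bench, 110 mm from the axis on its -x side; with the lever up 152 mm above the bench. The steel arm, 12 mm thick, lies 22 mm outside cam_axis.
- lever_angle (a joint): Lever angle, rad: 0 = arm level, pointing to the nest's -x (rest, a stop); grows as the handle swings up and over to +x; 1.571 = arm straight up, the eccentric's highest point; 2.2 = far stop, where the lift is less again. A spring pulls it back to 0: 0.2 N m at 0, 0.33 N m (3 N at the handle) at the top.
- lifter (a joint): Lift of the two lifter pads, m: about 0.012 x sin(lever angle); 0 = at the bottom of the wells, 0.012 = highest. It follows the eccentric by its own weight and a light spring.
- lever: The lever: eccentric, hub, arm and handle. Origin on the turning axis at cam_axis; with joint value 0 its axes are the nest's and its arm points along its -x.
- card0: Trial blister card, 95 x 55 x 6 mm, foil side up, loose in the well at y = -78 mm. Origin: centre of its underside, which rests on the lifter pad 89 mm above the bench, 101 mm at full lift. Long side along the nest's x.
- card1: The same in the well at y = -4 mm.
- well0 (a point): Centre of the first well's mouth (y = -78 mm), level with the top of the format plate.
- well1 (a point): Centre of the second well's mouth (y = -4 mm), level with the top of the format plate.
- carton: Bystander: open purple and white carton, 65 x 105 x 85 mm, upright, loose, to the nest's +y. Origin: centre of its underside.
- tray: Bystander: steel tray of finished cards, 160 x 110 x 22 mm, to the nest's -y. Origin: centre of its underside.
- step_gauge: Bystander: three-step steel height gauge, 75 x 25 x 30 mm, near the nest's +y side. Origin: centre of its underside.
- wallets: Bystander: stack of white card wallets with a purple band, 117 x 78 x 15 mm, to the nest's +y. Origin: centre of its underside.
Mind the look-alikes: they are no part of the job. What is shaped like the card0 but green is not meant. What is shaped like the card1 but purple is not meant.

How it is judged:
On the way, in this order (a step that is already met when the one before it is completed fails the run):
1. the wing screw is down and turned home, and stays so with the hand off it, the lever still at rest (value of joint wing above 1.2 rad and value of joint screw above 0.005 m and contact force between the fingers and nest below 0.2 N and value of joint lever_angle below 0.3 rad), for 0.2 s.
2. the lever stands at the cam's highest lift (value of joint lever_angle between 1.44 and 1.7 rad), for 0.3 s.
At the end, for the whole second after the job is handed in: Fingers hold the lever (over 1 N) still at 1.44 to 1.70 rad, lift over 11.2 mm; wing screw past 1.2 rad and over 5 mm down; both cards flat (0.08 rad), undersides 3 to 8 mm above the plate, within 8 mm of their wells' centres, untouched (all of step 2 and value of joint lifter above 0.0112 m and velocity of joint lever_angle between -0.05 and 0.05 rad/s and contact force between the fingers and lever above 1 N and value of joint wing above 1.2 rad and value of joint screw above 0.005 m and z of card0 in the frame of well0 between 0.003 and 0.008 m and z of card1 in the frame of well1 between 0.003 and 0.008 m and horizontal distance between card0 and well0 below 0.008 m and horizontal distance between card1 and well1 below 0.008 m and angle between each of card0, card1's own z axis and vertical below 0.08 rad and contact force between each of the arm, the fingers and card0 below 0.2 N and contact force between each of the arm, the fingers and card1 below 0.2 N); the arm keeps its last pose, push and grip.
It fails at once if a card is touched by the robot (contact force between any of the arm, the fingers and card0 above 2 N or contact force between any of the arm, the fingers and card1 above 2 N).
It fails at once if a bystander is moved by more than 20 mm (distance of any of carton, tray, step_gauge, wallets from where it was at the start of the episode above 0.02 m).
It fails at once if the wing screw is forced round past its stop without being pushed down (value of joint wing above 0.8 rad and value of joint screw below 0.003 m).
It also fails if it takes over 58 s, if anything falls off the work surface, if the arm or the gripper's body presses on something with over 40 N, if the wrist force passes 120 N, or if a joint passes its speed limit or range.

## Robot

A 6-joint arm with a two-finger parallel gripper is mounted at the origin on the work surface. World frame = base frame: x ahead of the robot, y to its left, z up, the work surface at z = 0. Lengths are in m, angles in rad, forces in N, time in s.
With the tool pointing down it reaches from about 0.35 to 0.8 m from the base axis. Payload 7.3 kg.
Tool frame: the origin (TCP) lies between the finger pads; the fingertips stand r.tip_extent ahead of it and the grasp point (between the pads) lies 3 mm ahead of it (r.tip_extent is the distance from the TCP to the fingertips, in m); z points along the fingers, y is the direction in which the jaws open and shut (so a half turn about z gives the same grasp; the last joint's range is limited). The gripper opens to 85 mm and grips with 20 to 120 N. Pads are 22 mm wide; open, the fingers measure 114 mm over their backs; the gripper's body (76 mm by 85 mm) begins 54 mm behind the grasp point. The pads swing forward as they close: fully open they stand 13 mm farther back than shut.
Start: joints at [1.055, 0.342, 1.524, -0, 1.275, -0.146], TCP at [0.19, 0.49, 0.253] pointing down, gripper open.
Joint ranges: [-2.53, 2.53], [-0.77, 2.02], [0.04, 2.7], [-1, 4.14], [0.28, 2.66], [-3.11, 3.11]. Speed limits (rad/s): [2.57, 2.57, 3.14, 3.14, 3.14, 3.14].

## Interface

Orientations are given as a unit quaternion [x, y, z, w].
In Python, from rig import r gives the robot as it stands. The module is installed in compiled form; this text tells all that it offers.
- The arm moves only by the tool drive_tool, never from a script. Its argument "steps" is a list of rows, each an object of numbers: "dx", "dy", "dz": the shift along the tool's x, y, z in m; "spin": the turn about the tool's z in degrees. In form: [{"dx": .., "dy": .., "dz": .., "spin": ..}, ...]. A call has 1 to 10 rows; each row shifts and turns the commanded pose from where the row before left it, along the tool's axes as they then stand; what a row does not reach is not made up. A row lasts 1/10 s, in which the tool goes at most 50 mm and 8.59 degrees, less where a joint would pass 70% of its speed; a pose out of reach is approached as far as the arm can. A call with a gripper value outside its range is refused whole. "gripper" is the gripper command: -1 is fully open, 1 is shut, values between are in proportion, set as the call begins (left out, the last holds). The fingers move at their own pace and stop on an object; "newtons" is the grip in N (left out, the last holds). Time passes only in rows, so rows that do not move let the fingers close. It gives the time, the measured TCP pose, the force and the opening at its end, in the units of the state.
- r.get_obs(): the state, without advancing time (a new reading comes with each control period).
- r.read_camera(name): name is "scene" or "top" or "wrist"; returns the picture (384x512x3 uint8, blue, green, red); there is no depth.
- r.camera_model(name): a dict with "fx", "fy", "cx", "cy" (pixels), "R" (3x3) and "t" (3): a world point X has camera coordinates R X + t. Camera axes: x right, y down, z forward; pixel columns grow to the right and rows downward; lengths in m; the calibration is good to about 2 mm. A picture is of the moment at which its call begins: read the wrist's pose just before it. camera_model takes no time and is no camera call; for the wrist camera it gives the pose at the moment of the call.
- r.sign_off(): hands the job in, once; it reports no verdict.
Trained networks look in the newest picture that a camera, given by its name, has taken for a name from the list of things; names that differ only in an ending like _2 or _b are one class to them, and where a whole thing is asked for, a point or a joint stands for the part that bears it (a point fixed in the world has none). Each returns a list of dicts, best first, with "confidence" (0 to 1); they miss things now and then, are a little off and sometimes report something else, mostly with a low value. They report only what shows in the picture. A call takes as long as a camera call. They do not tell look-alikes from the thing itself.
- r.boxes_of(camera, label): "box" ([centre column, centre row, width, height] in pixels, round what is visible of it).
- r.outline_of(camera, label): "region" (384x512 bool, what is visible of it) and "box" ([centre column, centre row, width, height] in pixels, round what is visible of it).
The state is a dict: "t": time; "qpos": joint angles; "joint_velocities": joint speeds; "effort": joint torques, N m; "ee_pos": TCP position; "eef_rot": TCP orientation; "force": force on the tool from outside, world axes, zero at the start; "wrist_torque": the same for the moment, N m; "grip_width": finger opening in m.
Only numpy, scipy, OpenCV 4.12 (cv2) and the standard library are available. Lean on these libraries where they do the work, as an engineer would, in place of code of your own. Each camera call takes 0.05 s, during which the arm holds its last target.

## Working session

There is one attempt and no reset: what is moved stays moved. The work goes in short steps, Python scripts to look and compute and a tool call to move; the robot and the scene stay as the last step left them, time stands still between calls to the robot, and variables do not carry over. Pictures are saved under pics/ and viewed, and the job is handed in when it is done.

Besides the shell and the picture viewer there is one more tool, called after "Request:" by a JSON object that holds its "name" and its "arguments". drive_tool: Moves the arm, as the interface text tells. Its arguments: {"type":"object","properties":{"steps":{"type":"array"},"gripper":{"type":"number"},"newtons":{"type":"number"}},"required":["steps"]}

```bash
mkdir -p pics; python3 - <<'E'
from rig import r
import cv2
o=r.get_obs(); print(o, r.tip_extent)
for c in ["scene","top","wrist"]:
    im=r.read_camera(c); cv2.imwrite(f"pics/{c}0.png",im)
    m=r.camera_model(c); print(c,m)
    if c!="wrist":
        for l in ["nest","wing_grip","lever_grip","lever","card0","carton","tray","step_gauge","wallets"]:
            print(l,[(round(b["confidence"],2),[round(x) for x in b["box"]]) for b in r.boxes_of(c,l)][:3])
E
```

```text
{'t': 0.0, 'qpos': array([ 1.05500829e+00,  3.42711545e-01,  1.52501851e+00, -1.72637862e-05,
        1.27542577e+00, -1.45991860e-01]), 'joint_velocities': array([ 0.0029185 ,  0.00035624,  0.00028765, -0.00107933, -0.00072406,
        0.00182626]), 'effort': array([ 7.21232755e-05, -4.33687055e+01, -2.46009761e+01, -1.41356390e-04,
        7.98570458e-03,  5.37211619e-06]), 'ee_pos': array([0.18954047, 0.4891874 , 0.25263123]), 'eef_rot': array([ 1.83843828e-01,  9.82955155e-01, -7.41866876e-04, -2.46116091e-04]), 'force': array([ 0.13119418, -0.38647519, -0.18029825]), 'wrist_torque': array([ 0.00501414,  0.05732206, -0.00846267]), 'grip_width': 0.08520392682778417} 0.022
scene {'fx': 437.47441156292666, 'fy': 437.47441156292666, 'cx': 251.2821652558008, 'cy': 186.217361081001, 'R': array([[-0.56776821,  0.82302115,  0.01659658],
       [ 0.45486948,  0.33047186, -0.82697165],
       [-0.68609986, -0.46197894, -0.56199862]]), 't': array([ 0.26406325, -0.20809232,  1.5858103 ])}
nest [(0.72, [226, 193, 122, 91])]
wing_grip []
lever_grip [(0.65, [175, 173, 22, 30])]
lever [(0.36, [2
[... 745 characters left out ...]
card0 [(0.94, [317, 265, 28, 19]), (0.89, [306, 191, 24, 33]), (0.68, [228, 135, 27, 36])]
carton [(0.89, [167, 226, 47, 35])]
tray [(0.72, [247, 194, 6, 15]), (0.63, [392, 181, 50, 56]), (0.38, [293, 196, 118, 64])]
step_gauge [(0.74, [391, 182, 51, 57]), (0.51, [208, 219, 15, 19])]
wallets [(0.77, [196, 171, 20, 38]), (0.5, [291, 196, 123, 65])]
wrist {'fx': 335.35659065738605, 'fy': 335.35659065738605, 'cx': 258.56913693822037, 'cy': 186.65053309412997, 'R': array([[ 3.62200865e-01,  9.32100066e-01,  2.01240062e-05],
       [ 8.83762801e-01, -3.43424551e-01,  3.17840981e-01],
       [ 2.96266511e-01, -1.15104493e-01, -9.48144035e-01]]), 't': array([-0.52502445, -0.04064762,  0.38110663])}
```

```bash
python3 - <<'E'
import cv2
a=cv2.imread("pics/scene0.png");cv2.imwrite("pics/scene0c.png",cv2.resize(a[120:320,80:420],None,fx=2.3,fy=2.3,interpolation=3))
a=cv2.imread("pics/top0.png");cv2.imwrite("pics/top0c.png",cv2.resize(a[90:300,140:440],None,fx=2.6,fy=2.6,interpolation=3))
E
```

```text
(no output)
```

View pics/scene0c.png

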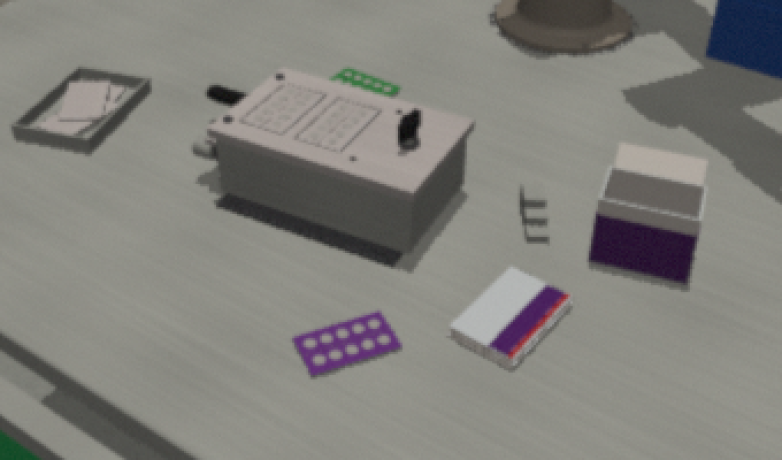

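View pics/top0c.png

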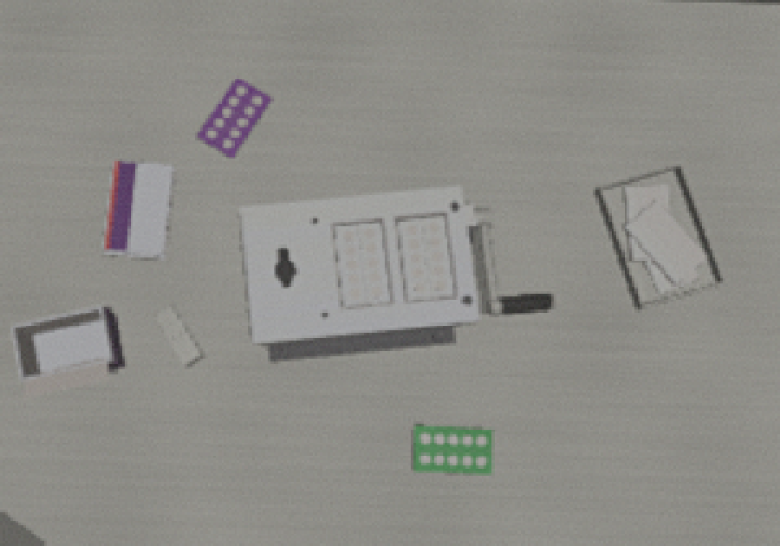

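```bash
cat > h.py <<'E'
import numpy as np
def proj(m,X):
    c=np.asarray(X)@np.array(m["R"]).T+m["t"]
    return np.stack([m["fx"]*c[...,0]/c[...,2]+m["cx"],m["fy"]*c[...,1]/c[...,2]+m["cy"]],-1)
def n2w(p,L):
    c,s=np.cos(p[2]),np.sin(p[2]); L=np.asarray(L,float)
    return np.stack([p[0]+c*L[...,0]-s*L[...,1],p[1]+s*L[...,0]+c*L[...,1],L[...,2]],-1)
E
python3 - <<'E'
from rig import r
from h import *
from scipy.optimize import least_squares
L=np.array([[80,130,96],[80,-130,96],[-80,-130,96],[-80,130,96]])/1e3
T=np.array([[241,208],[463,187],[476,321],[253,342]])/2.6+[140,90]
S=np.array([[407,190],[212,124],[284,70],[475,124]])/2.3+[80,120]
mt,ms=r.camera_model("top"),r.camera_model("scene")
for w in [(1,1),(1,0),(0,1)]:
    f=lambda p:np.r_[w[0]*(proj(mt,n2w(p,L))-T).ravel(),w[1]*(proj(ms,n2w(p,L))-S).ravel()]
    s=least_squares(f,[0.5,0,0]); print(s.x,np.round(s.fun,1))
p=s.x
s=least_squares(lambda p:np.r_[(proj(mt,n2w(p,L))-T).ravel(),(proj(ms,n2w(p,L))-S).ravel()],p);p=s.x
for n,q in dict(wing=[0,.085,.12],cam=[.05,-.139,.042],grip=[-.06,-.199,.042],top=[.05,-.199,.152]).items():
    W=n2w(p,q);print(n,W,(proj(mt,W)-[140,90])*2.6,(proj(ms,W)-[80,120])*2.3)
for n,l in [("tray","tray"),("step_gauge",0),("carton",0)]:pass
E
```

```text
[ 0.56360544 -0.00701059  0.11138198] [-0.4 -1.  -0.4  0.4  0.6  1.  -1.1  0.1  1.3  1.2 -2.5  0.6  0.2 -2.
 -0.4 -1.5]
[ 0.56409999 -0.00801199  0.12106437] [-0.3 -0.7 -0.4 -0.1  1.1  0.4 -0.4  0.4  0.   0.  -0.   0.  -0.  -0.
 -0.  -0. ]
[ 0.56354001 -0.00601011  0.09861287] [-0.  -0.  -0.   0.  -0.   0.  -0.  -0.   1.   1.6 -2.1  0.3  1.1 -2.1
  0.1 -1. ]
wing [0.55415753 0.0774627  0.12      ] [283.91175199 266.30424458] [407.80014236 125.22755869]
cam [ 0.62874571 -0.13959168  0.042     ] [464.34038441 222.3410207 ] [219.6090665  149.80908873]
grip [ 0.52609645 -0.21144658  0.042     ] [524.09672533 307.53760165] [232.85315628  95.4445524 ]
top [ 0.63541482 -0.19921988  0.152     ] [535.13256339 196.61041592] [169.34810646  56.07341222]
```

Request:
{"name": "drive_tool", "arguments": {"steps": [{"dx":-0.037,"dy":-0.019},{"dx":-0.037,"dy":-0.019},{"dx":-0.037,"dy":-0.019},{"dx":-0.037,"dy":-0.019},{"dx":-0.037,"dy":-0.019},{"dx":-0.037,"dy":-0.019},{"dx":-0.037,"dy":-0.019},{"dx":-0.037,"dy":-0.019},{"dx":-0.037,"dy":-0.019},{"dx":-0.037,"dy":-0.019}], "gripper": -1}}

```text
$.steps[0]: bad value
```

Request:
{"name": "drive_tool", "arguments": {"steps": [{"dx":-0.037,"dy":-0.019},{"dx":-0.037,"dy":-0.019},{"dx":-0.037,"dy":-0.019},{"spin":-7},{"spin":-7},{"spin":-7},{}]}}

```text
$.steps[0]: bad value
```

```bash
python3 - <<'E'
from rig import r
import cv2
m=r.camera_model("wrist");im=r.read_camera("wrist"); cv2.imwrite("pics/w1.png",im)
o=r.get_obs();print(o["t"],o["ee_pos"],o["eef_rot"],o["qpos"])
from h import *
p=[.5637,-.0072,.115]
for q in [[0,.085,.12],[0,.085,.096],[80,130,96],[-80,130,96],[0,-4,96]]:
    q=np.array(q,float)
    if abs(q).max()>1:q=q/1e3
    print(q,proj(m,n2w(p,q)))
E
```

```text
1.1 [0.18973731 0.48953538 0.25332207] [1.83851028e-01 9.82954116e-01 6.43688067e-05 1.44230857e-05] [ 1.05499163e+00  3.41982983e-01  1.52412367e+00  1.52038137e-05
  1.27535487e+00 -1.46003444e-01]
[0.    0.085 0.12 ] [ 58.26368619 552.14195835]
[0.    0.085 0.096] [ 68.49898076 527.72058114]
[0.08  0.13  0.096] [131.11652559 550.32661039]
[-0.08   0.13   0.096] [ 57.1581846  481.51520471]
[ 0.    -0.004  0.096] [ 16.40318795 546.70857992]
```

View pics/w1.png

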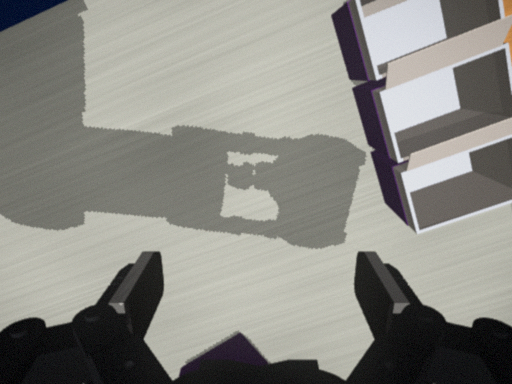

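Request:
{"name": "drive_tool", "arguments": {"steps": [{"dx":-0.037,"dy":-0.019,"dz":0,"spin":0},{"dx":-0.037,"dy":-0.019,"dz":0,"spin":0},{"dx":-0.037,"dy":-0.019,"dz":0,"spin":0},{"dx":-0.037,"dy":-0.019,"dz":0,"spin":0},{"dx":-0.037,"dy":-0.019,"dz":0,"spin":0},{"dx":-0.037,"dy":-0.019,"dz":0,"spin":0},{"dx":-0.037,"dy":-0.019,"dz":0,"spin":0},{"dx":-0.037,"dy":-0.019,"dz":0,"spin":0},{"dx":-0.037,"dy":-0.019,"dz":0,"spin":0},{"dx":-0.037,"dy":-0.019,"dz":0,"spin":0}], "gripper": -1}}

```text
t: 2.1
ee_pos: [0.467, 0.1772, 0.2535]
eef_rot: [0.184, 0.983, 0.0, 0.0]
force: [0.7, 0.1, -0.5]
grip_width: 0.0856
```

Request:
{"name": "drive_tool", "arguments": {"steps": [{"dx":-0.037,"dy":-0.019,"dz":0,"spin":0},{"dx":-0.037,"dy":-0.019,"dz":0,"spin":0},{"dx":-0.037,"dy":-0.019,"dz":0,"spin":0},{"dx":0,"dy":0,"dz":0,"spin":-7},{"dx":0,"dy":0,"dz":0,"spin":-7},{"dx":0,"dy":0,"dz":0,"spin":-7},{"dx":0,"dy":0,"dz":0,"spin":0}]}}

```text
t: 2.8
ee_pos: [0.549, 0.0852, 0.2532]
eef_rot: [0.001, 1.0, 0.0, -0.0]
force: [-0.4, 0.0, 0.5]
grip_width: 0.0856
```

```bash
python3 - <<'E'
from rig import r
import cv2
m=r.camera_model("wrist");im=r.read_camera("wrist"); cv2.imwrite("pics/w2.png",im)
o=r.get_obs();print(o["t"],o["ee_pos"],o["eef_rot"],o["qpos"])
from h import *
p=[.5637,-.0072,.115]
for q in [[0,.085,.12],[0,.085,.096],[80,130,96],[-80,130,96],[0,-4,96]]:
    q=np.array(q,float)
    if abs(q).max()>1:q=q/1e3
    print(q,proj(m,n2w(p,q)))
E
```

```text
2.85 [0.54895155 0.08533255 0.25325516] [ 2.97378674e-03  9.99995577e-01  3.30459436e-05 -3.51092151e-05] [ 1.62164797e-02  3.98217238e-01  1.43881903e+00  6.98882507e-05
  1.30462533e+00 -1.54865065e+00]
[0.    0.085 0.12 ] [248.45677672 188.89910638]
[0.    0.085 0.096] [249.23978838 179.9487047 ]
[0.08  0.13  0.096] [307.57530269 255.28287495]
[-0.08   0.13   0.096] [292.97113096  77.3643032 ]
[ 0.    -0.004  0.096] [148.78137951 191.37156463]
```

View pics/w2.png

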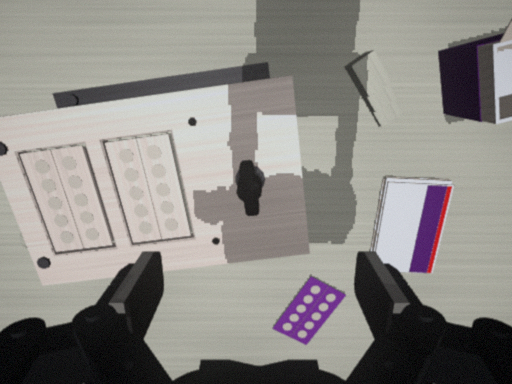

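```bash
python3 - <<'E'
import cv2
from rig import r
from h import *
from scipy.optimize import least_squares
a=cv2.imread("pics/w2.png");cv2.imwrite("pics/w2c.png",cv2.resize(a[140:240,190:310],None,fx=6,fy=6,interpolation=2))
m=r.camera_model("wrist")
L=np.array([[80,130,96],[-80,130,96],[80,-130,96]])/1e3
T=np.array([[309,252],[293,77],[42,284]])
s=least_squares(lambda p:(proj(m,n2w(p,L))-T).ravel(),[.56,0,.1]);print(s.x,s.fun,n2w(s.x,[0,.085,.12]))
g=a[140:240,190:310].max(2)<45
cv2.imwrite("pics/w2m.png",cv2.resize(g.astype('u1')*255,None,fx=6,fy=6,interpolation=0))
x,y=n2w(s.x,[0,.085,.12])[:2]
for yaw in [0,.05,.1]:
  d=np.array([np.cos(yaw),np.sin(yaw),0])*.021
  for z in (.131,): print(yaw,proj(m,np.array([x,y,z])+d),proj(m,np.array([x,y,z])-d))
E
```

```text
[ 0.56326692 -0.00619758  0.12179401] [ 0.33463496  1.8156507  -0.02424986 -1.39643398 -0.31568182  0.27035613] [0.55294001 0.07817277 0.12      ]
0 [249.54433292 217.4172217 ] [248.68413292 165.90778931]
0.05 [250.87380749 217.37822468] [247.28419407 165.95098037]
0.1 [252.19920937 217.27818179] [245.889187   166.06183656]
```

View pics/w2c.png

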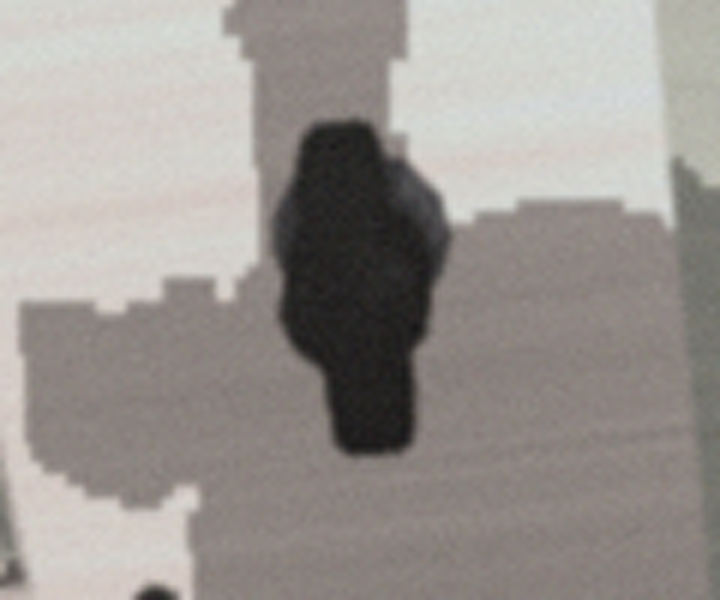

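Request:
{"name": "drive_tool", "arguments": {"steps": [{"dx":0,"dy":0,"dz":0,"spin":-4},{"dx":-0.004,"dy":-0.007,"dz":0.03,"spin":0},{"dx":0,"dy":0,"dz":0.03,"spin":0},{"dx":0,"dy":0,"dz":0.03,"spin":0},{"dx":0,"dy":0,"dz":0.02,"spin":0},{"dx":0,"dy":0,"dz":0.01,"spin":0},{"dx":0,"dy":0,"dz":0,"spin":0}]}}

```text
t: 3.55
ee_pos: [0.5528, 0.0788, 0.1323]
eef_rot: [-0.032, 0.999, 0.0, -0.001]
force: [-0.1, -0.1, -0.4]
grip_width: 0.0851
```

Request:
{"name": "drive_tool", "arguments": {"steps": [{"dx":0,"dy":0,"dz":0,"spin":0},{"dx":0,"dy":0,"dz":0,"spin":0},{"dx":0,"dy":0,"dz":0,"spin":0},{"dx":0,"dy":0,"dz":0,"spin":0},{"dx":0,"dy":0,"dz":0,"spin":0},{"dx":0,"dy":0,"dz":0,"spin":0},{"dx":0,"dy":0,"dz":0,"spin":0},{"dx":0,"dy":0,"dz":0,"spin":0}], "gripper": 1, "newtons": 60}}

```text
t: 4.35
ee_pos: [0.5537, 0.078, 0.1337]
eef_rot: [-0.033, 0.999, -0.0, 0.0]
force: [-0.1, -5.7, 3.5]
grip_width: 0.0172
```

```bash
python3 - <<'E'
from rig import r
import cv2
im=r.read_camera("wrist"); cv2.imwrite("pics/w3.png",im)
o=r.get_obs();print(o["t"],o["ee_pos"],o["eef_rot"],o["force"],o["wrist_torque"],o["grip_width"])
E
```

```text
4.4 [0.553734   0.07797505 0.13366057] [-3.31775933e-02  9.99449262e-01 -4.83820406e-04  4.30130092e-04] [-0.23492635 -5.56555223  2.76494363] [-0.7901157   0.01276869 -0.03881552] 0.0178742131922177
```

View pics/w3.png

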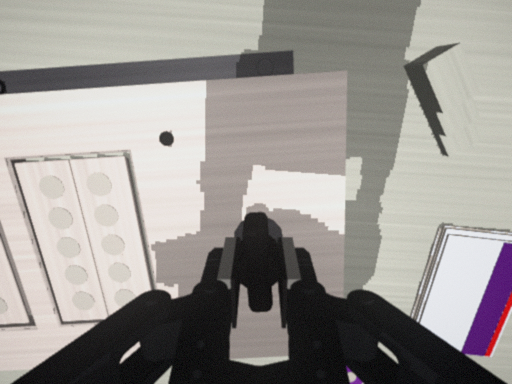

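Wing is held between the pads at about (258,260) with 17–18 mm opening, i.e. on the boss. Push down.

Request:
{"name": "drive_tool", "arguments": {"steps": [{"dx":0,"dy":0,"dz":0.003,"spin":0},{"dx":0,"dy":0,"dz":0.003,"spin":0},{"dx":0,"dy":0,"dz":0.003,"spin":0},{"dx":0,"dy":0,"dz":0,"spin":0},{"dx":0,"dy":0,"dz":0,"spin":0}]}}

```text
t: 4.9
ee_pos: [0.5538, 0.078, 0.1251]
eef_rot: [-0.033, 0.999, -0.0, 0.001]
force: [-2.4, -4.6, 7.5]
grip_width: 0.0176
```

```bash
python3 - <<'E'
from rig import r
import cv2
im=r.read_camera("wrist"); cv2.imwrite("pics/w4.png",im)
im=r.read_camera("scene"); cv2.imwrite("pics/s4.png",cv2.resize(im[120:260,160:340],None,fx=4,fy=4,interpolation=2))
o=r.get_obs();print(o["t"],o["ee_pos"],o["eef_rot"],o["force"],o["wrist_torque"],o["grip_width"])
E
```

```text
5.0 [0.55376867 0.07801538 0.12522927] [-3.32504275e-02  9.99446746e-01 -4.87395562e-04  6.10751040e-04] [-1.05705836 -5.47480062  7.19296932] [-0.87917656  0.30476023  0.00182728] 0.018164280029215576
```

View pics/w4.png

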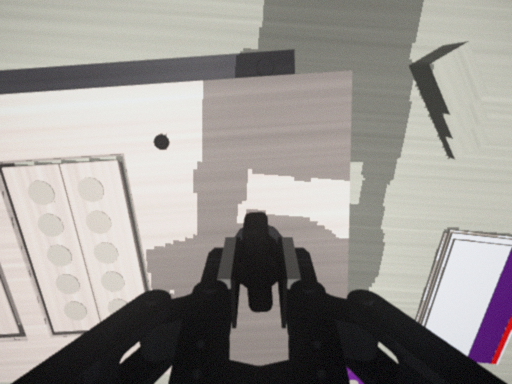

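View pics/s4.png

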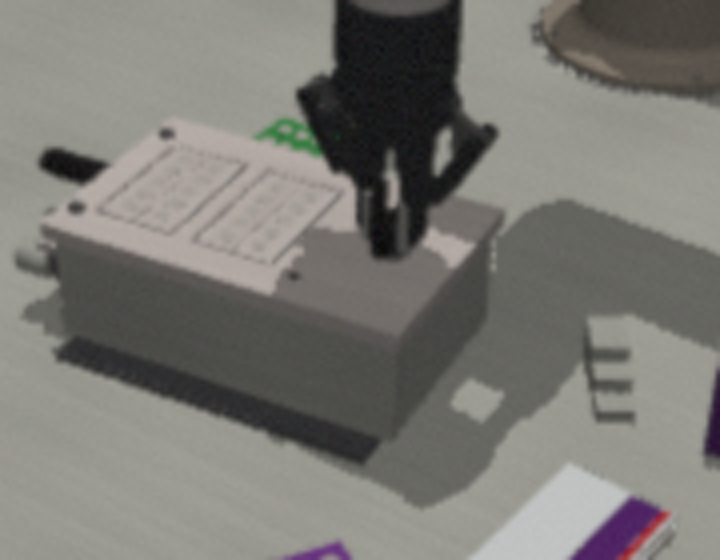

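Request:
{"name": "drive_tool", "arguments": {"steps": [{"dx":0,"dy":0,"dz":0.001,"spin":0},{"dx":0,"dy":0,"dz":0,"spin":6},{"dx":0,"dy":0,"dz":0,"spin":6},{"dx":0,"dy":0,"dz":0,"spin":6},{"dx":0,"dy":0,"dz":0,"spin":6},{"dx":0,"dy":0,"dz":0,"spin":6},{"dx":0,"dy":0,"dz":0,"spin":6},{"dx":0,"dy":0,"dz":0,"spin":0}]}}

```text
t: 5.8
ee_pos: [0.5538, 0.0776, 0.1243]
eef_rot: [0.279, 0.96, -0.001, 0.001]
force: [-1.8, -7.2, 9.0]
grip_width: 0.0176
```

```bash
python3 - <<'E'
from rig import r
import cv2
im=r.read_camera("wrist"); cv2.imwrite("pics/w5.png",im)
o=r.get_obs();print(o["t"],o["ee_pos"],o["eef_rot"],o["force"],o["wrist_torque"],o["grip_width"])
E
```

```text
5.85 [0.55375755 0.0776022  0.12435486] [ 2.77649738e-01  9.60681854e-01 -5.55076447e-04  8.30482328e-04] [-1.98460782 -7.1304266   8.40580939] [-1.18574247  0.35646481 -0.04452295] 0.017409400777606457
```

View pics/w5.png

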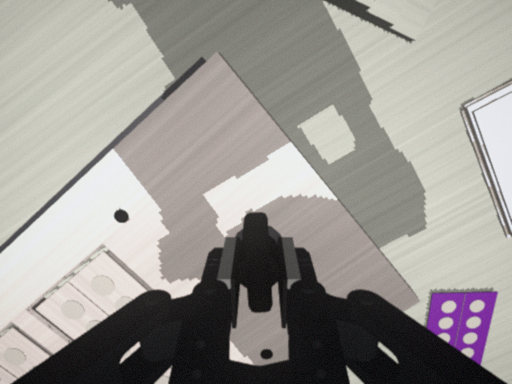

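Wing still sits unturned between the pads at (258,260) — it turned with the tool (36°). Continue to ~1.45 rad.

Request:
{"name": "drive_tool", "arguments": {"steps": [{"dx":0,"dy":0,"dz":0,"spin":6},{"dx":0,"dy":0,"dz":0,"spin":6},{"dx":0,"dy":0,"dz":0,"spin":6},{"dx":0,"dy":0,"dz":0,"spin":6},{"dx":0,"dy":0,"dz":0,"spin":6},{"dx":0,"dy":0,"dz":0,"spin":6},{"dx":0,"dy":0,"dz":0,"spin":6},{"dx":0,"dy":0,"dz":0,"spin":0}]}}

```text
t: 6.65
ee_pos: [0.5534, 0.0773, 0.1243]
eef_rot: [0.604, 0.797, -0.001, 0.001]
force: [-3.1, -8.7, 8.6]
grip_width: 0.0177
```

```bash
python3 - <<'E'
from rig import r
import cv2
im=r.read_camera("wrist"); cv2.imwrite("pics/w6.png",im)
o=r.get_obs();print(o["t"],o["ee_pos"],o["eef_rot"],o["force"],o["wrist_torque"],o["grip_width"])
E
```

```text
6.7 [0.55345341 0.07731124 0.12432065] [ 6.03431270e-01  7.97414296e-01 -6.71183523e-04  8.32007652e-04] [-3.58730817 -8.47771263  9.29575423] [-1.43047231  0.49895554 -0.04718801] 0.0177332617411959
```

View pics/w6.png

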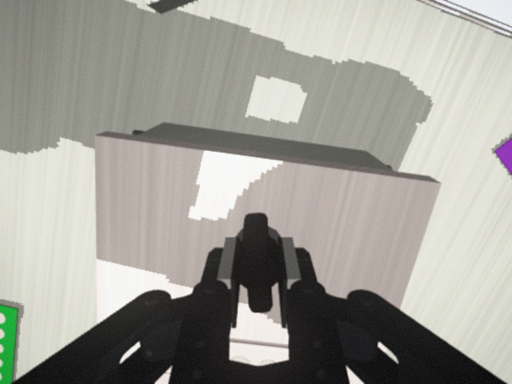

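Request:
{"name": "drive_tool", "arguments": {"steps": [{"dx":0,"dy":0,"dz":0,"spin":4},{"dx":0,"dy":0,"dz":0,"spin":0}]}}

```text
t: 6.9
ee_pos: [0.5534, 0.0773, 0.1243]
eef_rot: [0.631, 0.776, -0.001, 0.001]
force: [-4.3, -10.0, 8.8]
grip_width: 0.0177
```

Request:
{"name": "drive_tool", "arguments": {"steps": [{"dx":0,"dy":0,"dz":0,"spin":0},{"dx":0,"dy":0,"dz":0,"spin":0},{"dx":0,"dy":0,"dz":0,"spin":0},{"dx":0,"dy":0,"dz":0,"spin":0},{"dx":0,"dy":0,"dz":0,"spin":0},{"dx":0,"dy":0,"dz":-0.02,"spin":0},{"dx":0,"dy":0,"dz":-0.03,"spin":0},{"dx":0,"dy":0,"dz":-0.04,"spin":0},{"dx":0,"dy":0,"dz":-0.03,"spin":0},{"dx":0,"dy":0,"dz":0,"spin":0}], "gripper": -1}}

```text
t: 7.9
ee_pos: [0.5554, 0.0789, 0.248]
eef_rot: [0.631, 0.776, 0.003, 0.003]
force: [0.2, 0.4, -0.2]
grip_width: 0.0853
```

```bash
python3 - <<'E'
from rig import r
import cv2
from h import *
m=r.camera_model("wrist");im=r.read_camera("wrist"); cv2.imwrite("pics/w7.png",im)
im=r.read_camera("scene"); cv2.imwrite("pics/s7.png",cv2.resize(im[120:260,160:340],None,fx=4,fy=4,interpolation=2))
o=r.get_obs();print(o["t"],o["ee_pos"],o["eef_rot"],o["force"],o["wrist_torque"],o["grip_width"])
p=[.5635,-.0068,.117]
c=n2w(p,[0,.085,.12])
for top in (.131,.124,.121):
  for turn in (0.5,1.2,1.45):
    a=p[2]-turn;d=.021*np.array([np.cos(a),np.sin(a),0]);C=np.array([c[0],c[1],top])
    print(top,turn,proj(m,C+d).round(),proj(m,C-d).round())
E
```

```text
8.0 [0.55340487 0.07879084 0.24350497] [6.30536204e-01 7.76159688e-01 3.69011791e-04 3.11470152e-04] [-0.11982126  0.23890636 -0.36674061] [ 0.04398905 -0.03633848  0.03038633] 0.0855621843018668
0.131 0.5 [278. 205.] [231. 176.]
0.131 1.2 [263. 215.] [247. 164.]
0.131 1.45 [256. 216.] [254. 163.]
0.124 0.5 [277. 201.] [232. 173.]
0.124 1.2 [262. 211.] [247. 162.]
0.124 1.45 [256. 212.] [254. 161.]
0.121 0.5 [277. 200.] [232. 172.]
0.121 1.2 [262. 210.] [247. 161.]
0.121 1.45 [256. 211.] [254. 160.]
```

View pics/w7.png

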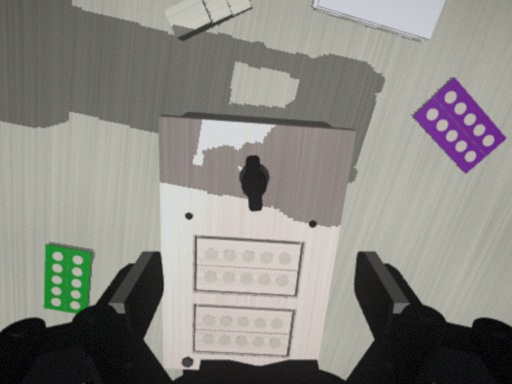

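View pics/s7.png

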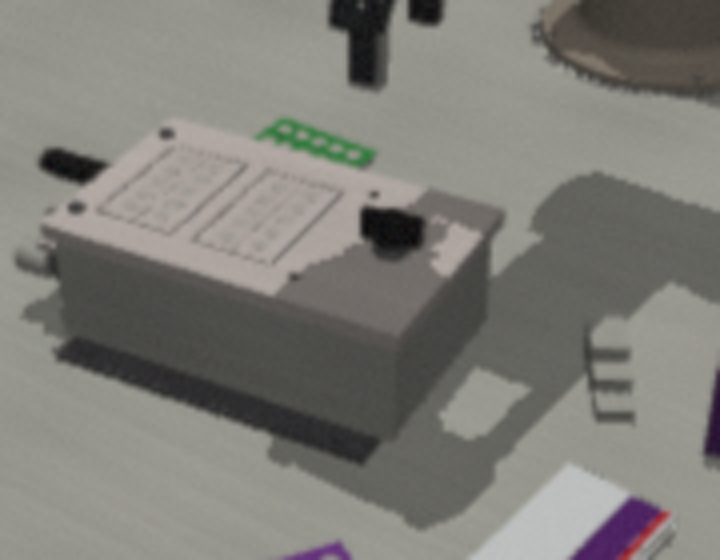

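The wing shows at (254,157)–(256,210), matching 1.45 rad turn and the lowered height; hand is off. Now hover over the lever handle.

Request:
{"name": "drive_tool", "arguments": {"steps": [{"dx":0,"dy":0,"dz":0,"spin":5},{"dx":-0.035,"dy":-0.0076,"dz":0,"spin":0},{"dx":-0.036,"dy":-0.0076,"dz":0,"spin":0},{"dx":-0.036,"dy":-0.0076,"dz":0,"spin":0},{"dx":-0.036,"dy":-0.0076,"dz":0,"spin":0},{"dx":-0.036,"dy":-0.0076,"dz":0,"spin":0},{"dx":-0.036,"dy":-0.0076,"dz":0,"spin":0},{"dx":-0.035,"dy":-0.0076,"dz":0,"spin":0},{"dx":-0.035,"dy":-0.0076,"dz":0,"spin":0},{"dx":0,"dy":0,"dz":0,"spin":0}]}}

```text
t: 9.0
ee_pos: [0.5256, -0.2152, 0.241]
eef_rot: [0.665, 0.746, -0.001, -0.001]
force: [0.4, 0.5, -0.0]
grip_width: 0.0854
```

```bash
python3 - <<'E'
from rig import r
import cv2
from h import *
m=r.camera_model("wrist");im=r.read_camera("wrist"); cv2.imwrite("pics/w8.png",im)
o=r.get_obs();print(o["t"],o["ee_pos"],o["eef_rot"],o["force"],o["qpos"])
p=[.5635,-.0068,.117]
for q in [[-.06,-.199,.042],[-.06,-.169,.053],[-.06,-.229,.053],[-.08,-.13,.096],[.08,-.13,.096]]: print(q,n2w(p,q),proj(m,n2w(p,q)))
print([(b["confidence"],b["box"]) for b in r.boxes_of("wrist","lever_grip")])
print([(b["confidence"],b["box"]) for b in r.boxes_of("wrist","lever")])
E
```

```text
9.05 [ 0.52583953 -0.21302893  0.24116278] [ 6.65132097e-01  7.46723597e-01 -3.17011962e-04 -1.74983670e-03] [-0.53967105  0.50839215 -0.11371365] [-5.20037047e-01  4.31011336e-01  1.42134871e+00  1.05073281e-04
  1.29278781e+00 -6.35518161e-01]
[-0.06, -0.199, 0.042] [ 0.52714012 -0.21144349  0.042     ] [261.59178141 158.89777458]
[-0.06, -0.169, 0.053] [ 0.52363812 -0.18164859  0.053     ] [261.63573239 129.96793183]
[-0.06, -0.229, 0.053] [ 0.53064212 -0.24123839  0.053     ] [261.66146809 191.52817532]
[-0.08, -0.13, 0.096] [ 0.49922226 -0.14524989  0.096     ] [235.63559768  87.60047693]
[0.08, -0.13, 0.096] [ 0.65812839 -0.12657257  0.096     ] [446.26718875  86.89971179]
[(0.81, [325.9, 143.1, 145.9, 109.1]), (0.7, [347.0, 27.3, 141.0, 53.2])]
[(0.87, [323.7, 142.7, 141.8, 110.7])]
```

View pics/w8.png

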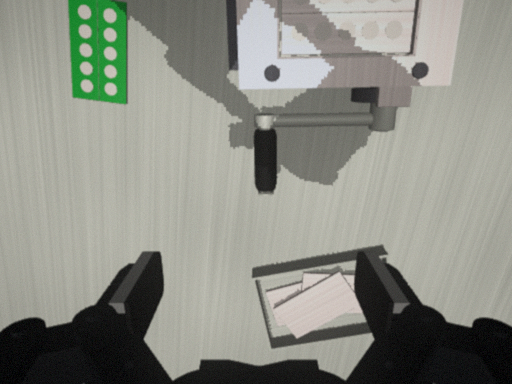

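Request:
{"name": "drive_tool", "arguments": {"steps": [{"dx":0.0015,"dy":0.004,"dz":0.03,"spin":0},{"dx":0,"dy":0,"dz":0.04,"spin":0},{"dx":0,"dy":0,"dz":0.04,"spin":0},{"dx":0,"dy":0,"dz":0.035,"spin":0},{"dx":0,"dy":0,"dz":0.03,"spin":0},{"dx":0,"dy":0,"dz":0.02,"spin":0},{"dx":0,"dy":0,"dz":0,"spin":0},{"dx":0,"dy":0,"dz":0,"spin":0}]}}

```text
t: 9.95
ee_pos: [0.5309, -0.2085, 0.0485]
eef_rot: [0.663, 0.748, 0.0, -0.0]
force: [-0.2, -0.4, 0.9]
grip_width: 0.0852
```

```bash
python3 - <<'E'
from rig import r
import cv2
from h import *
m=r.camera_model("wrist");im=r.read_camera("wrist"); cv2.imwrite("pics/w9.png",im)
o=r.get_obs();print(o["t"],o["ee_pos"],o["eef_rot"],o["force"])
p=[.5635,-.0068,.117]
for q in [[-.06,-.199,.042],[-.06,-.169,.053],[-.06,-.229,.053],[-.08,-.13,.096]]: print(q,proj(m,n2w(p,q)))
R=np.array(m["R"])
E
```

```text
10.0 [ 0.53138341 -0.20898865  0.04926423] [6.63416140e-01 7.48250345e-01 2.48017305e-04 6.20403780e-04] [ 0.77142476 -0.57748721  0.73630878]
[-0.06, -0.199, 0.042] [249.96355453 276.70453881]
[-0.06, -0.169, 0.053] [248.78774659 225.27355198]
[-0.06, -0.229, 0.053] [249.71584325 350.22045746]
[-0.08, -0.13, 0.096] [152.13650036 147.71275966]
```

View pics/w9.png

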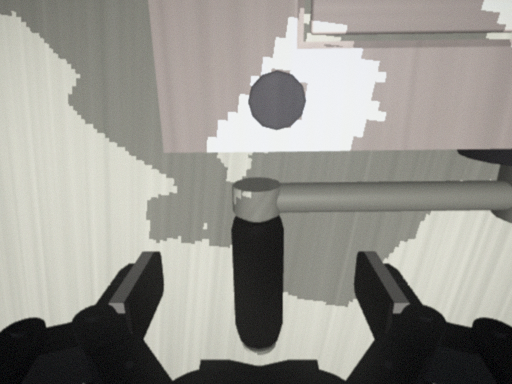

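Request:
{"name": "drive_tool", "arguments": {"steps": [{"dx":0,"dy":0,"dz":0.003,"spin":0},{"dx":0,"dy":0,"dz":0,"spin":0},{"dx":0,"dy":0,"dz":0,"spin":0},{"dx":0,"dy":0,"dz":0,"spin":0},{"dx":0,"dy":0,"dz":0,"spin":0},{"dx":0,"dy":0,"dz":0,"spin":0},{"dx":0,"dy":0,"dz":0,"spin":0},{"dx":0,"dy":0,"dz":0,"spin":0},{"dx":0,"dy":0,"dz":0,"spin":0}], "gripper": 1, "newtons": 50}}

```text
t: 10.9
ee_pos: [0.5307, -0.2097, 0.0457]
eef_rot: [0.664, 0.748, 0.0, 0.0]
force: [-1.8, -0.0, 5.8]
grip_width: 0.0204
```

```bash
python3 - <<'E'
from rig import r
import cv2
im=r.read_camera("wrist"); cv2.imwrite("pics/w10.png",im)
o=r.get_obs();print(o["t"],o["ee_pos"],o["eef_rot"],o["force"],o["wrist_torque"],o["grip_width"])
E
```

```text
10.95 [ 0.53072852 -0.20969732  0.04566537] [6.63803178e-01 7.47907273e-01 2.52586942e-05 2.25448713e-04] [-1.5277572   0.84816411  6.42647686] [0.00827661 0.23765799 0.09777241] 0.02058260501502688
```

View pics/w10.png

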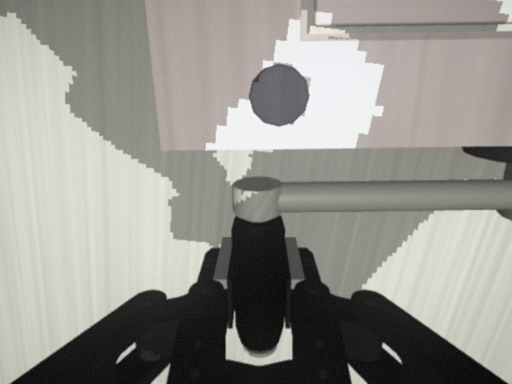

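Request:
{"name": "drive_tool", "arguments": {"steps": [{"dx":0,"dy":0.0009,"dz":-0.0144,"spin":0},{"dx":0,"dy":0.0028,"dz":-0.0141,"spin":0},{"dx":0,"dy":0.0046,"dz":-0.0136,"spin":0},{"dx":0,"dy":0.0064,"dz":-0.0129,"spin":0},{"dx":0,"dy":0.008,"dz":-0.012,"spin":0},{"dx":0,"dy":0.0095,"dz":-0.0108,"spin":0},{"dx":0,"dy":0.0108,"dz":-0.0095,"spin":0},{"dx":0,"dy":0.012,"dz":-0.008,"spin":0},{"dx":0,"dy":0,"dz":0,"spin":0}]}}

```text
t: 11.85
ee_pos: [0.5855, -0.2026, 0.141]
eef_rot: [0.664, 0.748, -0.0, -0.0]
force: [-6.1, 1.7, 5.9]
grip_width: 0.0201
```

```bash
python3 - <<'E'
from rig import r
import cv2
im=r.read_camera("wrist"); cv2.imwrite("pics/w11.png",im)
o=r.get_obs();print(o["t"],o["ee_pos"],o["eef_rot"],o["force"],o["wrist_torque"],o["grip_width"])
E
```

```text
11.9 [ 0.58465526 -0.2026452   0.14051422] [ 6.63542551e-01  7.48137969e-01 -4.07195275e-04 -8.35346636e-04] [-6.27383403  0.80677914  4.40343491] [0.17458855 0.96230071 0.13360028] 0.02076245763904772
```

View pics/w11.png

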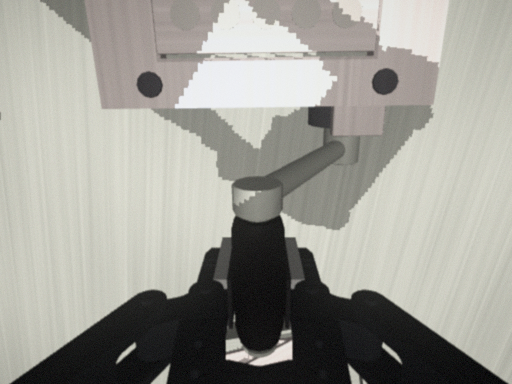

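Request:
{"name": "drive_tool", "arguments": {"steps": [{"dx":0,"dy":0.0129,"dz":-0.0064,"spin":0},{"dx":0,"dy":0.0136,"dz":-0.0046,"spin":0},{"dx":0,"dy":0.0141,"dz":-0.0028,"spin":0},{"dx":0,"dy":0.0144,"dz":-0.0009,"spin":0},{"dx":0,"dy":0,"dz":0,"spin":0},{"dx":0,"dy":0,"dz":0,"spin":0},{"dx":0,"dy":0,"dz":0,"spin":0},{"dx":0,"dy":0,"dz":0,"spin":0},{"dx":0,"dy":0,"dz":0,"spin":0}]}}

```text
t: 12.8
ee_pos: [0.6396, -0.1955, 0.1556]
eef_rot: [0.664, 0.748, 0.001, -0.0]
force: [-2.9, 4.1, 6.5]
grip_width: 0.0204
```

```bash
python3 - <<'E'
from rig import r
import cv2
from h import *
m=r.camera_model("wrist")
im=r.read_camera("wrist"); cv2.imwrite("pics/w12.png",im)
im=r.read_camera("scene"); cv2.imwrite("pics/s12.png",cv2.resize(im[110:240,150:310],None,fx=4.5,fy=4.5,interpolation=2))
im=r.read_camera("top"); cv2.imwrite("pics/t12.png",cv2.resize(im[130:250,220:400],None,fx=4,fy=4,interpolation=2))
o=r.get_obs();print(o["t"],o["ee_pos"],o["eef_rot"],o["force"],o["wrist_torque"],o["grip_width"])
for p in ([.5635,-.0068,.117],[.5667,-.006,.117]):
  for q in [[.05,-.139,.042],[.05,-.167,.042],[.05,-.169,.163],[-.08,-.13,.096],[.08,-.13,.096]]: print(q,n2w(p,q),proj(m,n2w(p,q)))
E
```

```text
12.95 [ 0.6396299  -0.19552356  0.15561275] [ 6.63687178e-01  7.48009836e-01  6.80024169e-04 -3.91323826e-04] [-3.29916634  4.63379466  6.26932537] [0.72155108 0.35737614 0.16310079] 0.020209801614298455
[0.05, -0.139, 0.042] [ 0.62938409 -0.13901304  0.042     ] [253.8895796  112.40496287]
[0.05, -0.167, 0.042] [ 0.63265262 -0.16682161  0.042     ] [254.00453133 152.38387984]
[0.05, -0.169, 0.163] [ 0.63288608 -0.16880794  0.163     ] [249.79853661 228.95174722]
[-0.08, -0.13, 0.096] [ 0.49922226 -0.14524989  0.096     ] [  5.12762217 105.55616172]
[0.08, -0.13, 0.096] [ 0.65812839 -0.12657257  0.096     ] [309.52874961 106.02424355]
[0.05, -0.139, 0.042] [ 0.63258409 -0.13821304  0.042     ] [258.65278312 111.78766545]
[0.05, -0.167, 0.042] [ 0.63585262 -0.16602161  0.042     ] [258.59110809 151.81157418]
[0.05, -0.169, 0.163] [ 0.63608608 -0.16800794  0.163     ] [258.56915144 227.93776272]
[-0.08, -0.13, 0.096] [ 0.50242226 -0.14444989  0.096     ] [ 11.16776422 104.74405108]
[0.08, -0.13, 0.096] [ 0.66132839 -0.12577257  0.096     ] [315.79514589 105.21275916]
```

View pics/w12.png

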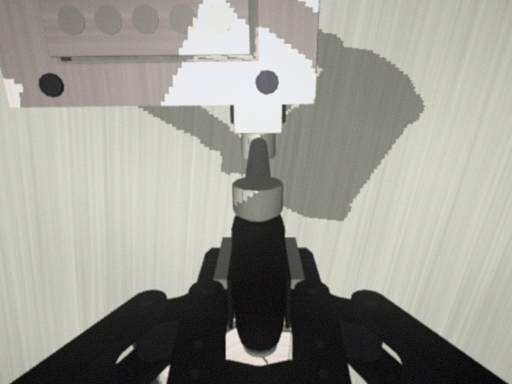

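View pics/s12.png

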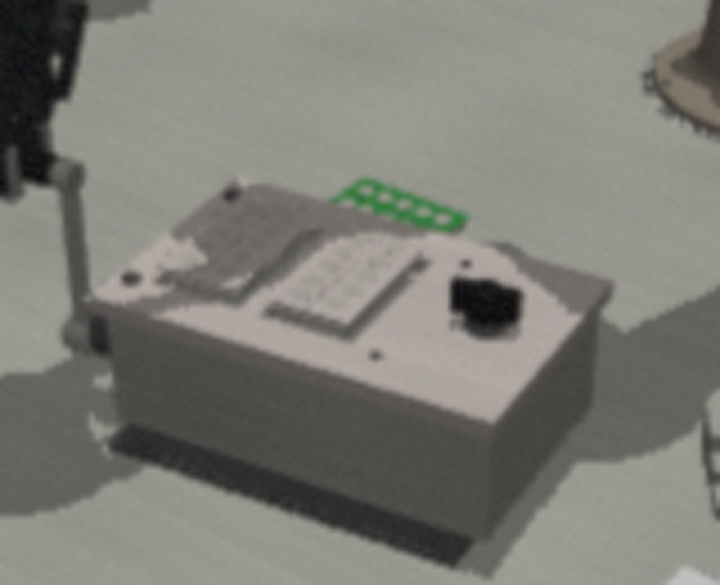

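View pics/t12.png

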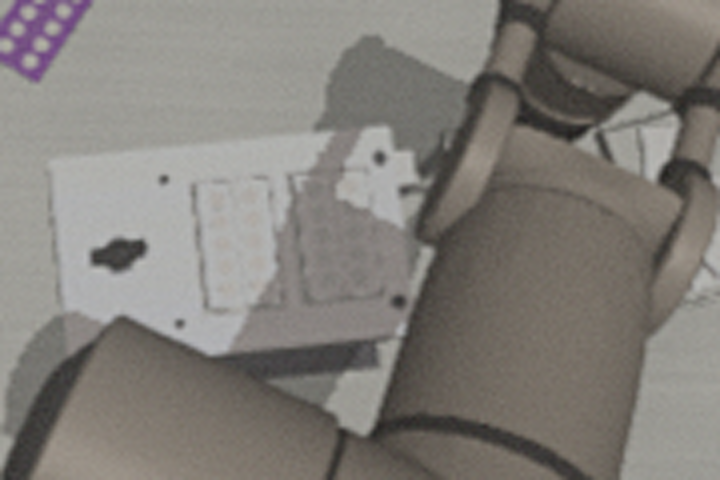

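The lever's hub (258,145) and handle end (258,195) share the tool-centre column, so the arm is vertical. Both cards stand raised and flat, and the wing is still across and low. Handing in.

```bash
python3 - <<'E'
from rig import r
o=r.get_obs();print(o["t"],o["joint_velocities"].round(4),o["force"],o["grip_width"])
print(r.sign_off())
E
```

```text
12.95 [-0.001  -0.0017 -0.0004  0.0025  0.0007  0.0003] [-3.29916634  4.63379466  6.26932537] 0.020209801614298455
the job is handed in; nothing more can be done
None
```

I fastened the format plate, swung the lever to the top and handed the job in at about 13 s, with the gripper still holding the lever. No verdict was reported.

- **Wing screw:** I gripped the wing, pushed it down about 10 mm and turned it about 82° clockwise. With the hand off, the wrist picture showed the wing at about 1.45 rad and still down. The final scene and top pictures still showed it that way.
- **Lever:** I gripped the handle and swung it 90° up its arc. In the wrist picture the hub and the handle end lie in the same image column, so the arm stands straight up to within roughly 1°.
- **Cards:** Both look raised and flat over their wells. I judged this from the pictures and did not measure their height.
- **Last readings:** The arm was still, the opening was 20 mm on the handle with the grip set to 50 N, and the outside force was about 8 N.
- **Disagreement:** My nest position from the overview cameras was about 3 mm off from the wrist view at the lever. I used the wrist view to centre the grasp.
- **First move calls:** The first two were refused because the rows left out some fields. The arm did not move, but about 1 s passed.

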